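# Close the tube incubator and start it

### The arm

A 6-joint arm with a two-finger parallel gripper is mounted at the origin on the work surface. World frame = base frame: x ahead of the robot, y to its left, z up, the work surface at z = 0. Lengths are in mm, angles in rad, forces in N, time in s.
With the tool pointing down it reaches from about 350 to 775 mm from the base axis. Payload 7.3 kg.
Tool frame: the origin (TCP) lies midway between the tips of the shut fingers; the grasp point (between the pads) lies 19 mm behind it; z points along the fingers, y is the line along which they close (so a half turn about z gives the same grasp; the last joint's range is limited). The gripper opens to 92 mm and grips with 3 to 60 N. Pads are 19 mm wide; open, the fingers measure 130 mm over their backs; the gripper's body (75 mm by 190 mm) begins 47 mm behind the grasp point.
Start: joints at [1.091, 0.342, 1.524, -0, 1.275, -0.146], TCP at [171.995, 496.047, 226.741] pointing down, gripper open.
Joint ranges: [-2.53, 2.53], [-0.77, 2.02], [0.04, 2.7], [-1, 4.14], [0.28, 2.66], [-3.11, 3.11]. Speed limits (rad/s): [2.57, 2.57, 3.14, 3.14, 3.14, 3.14].

### API

Orientations are given as [roll, pitch, yaw] about the fixed x, y, z axes, in that order (R = Rz(yaw) Ry(pitch) Rx(roll)).
In Python, from plant import bot gives the robot as it stands.
- The arm moves only by the tool servo_tool, never from a script. Its argument "deltas" is a list of rows, each a list of 2 entries, a list of its own where there are three numbers: the shift along the tool's x, y, z in m, then the turn, a rotation vector about the tool's x, y, z in degrees. A call has 1 to 20 rows; each row shifts and turns the commanded pose from where the row before left it, along the tool's axes as they then stand; what a row does not reach is not made up. A row lasts 1/8 s, in which the tool goes at most 62.5 mm and 10.7 degrees, less where a joint would pass 70% of its speed; a pose out of reach is approached as far as the arm can. A call with a gripper value outside its range is refused whole. "fingers" is the opening, from 0 (shut) to 1 (fully open), set as the call begins (left out, the last holds). The fingers move at their own pace and stop on an object; the grip force is fixed at half the most. Time passes only in rows, so rows that do not move let the fingers close. It gives the time, the measured TCP pose, the force, the opening and the grip force at its end, in the units of the state.
- bot.get_obs(): the state, without advancing time (a new reading comes with each control period).
- bot.capture(name): name is "scene" or "top"; returns the picture (480x640x3 uint8, red, green, blue); there is no depth.
- bot.camera_model(name): a dict with "mtx" (3x3 intrinsics, pixels), "dist" ([k1, k2, p1, p2, k3] as OpenCV has them; the pictures are not rectified), "xyz" and "rotation" of the camera in the world. Camera axes: x right, y down, z forward; pixel columns grow to the right and rows downward; lengths in mm; the calibration is good to about 2 mm. A picture is of the moment at which its call begins. camera_model takes no time and is no camera call.
- bot.close_job(): hands the job in; it is judged then, once.
The state is a dict: "time": time; "joint_positions": joint angles; "dq": joint speeds; "tau": joint torques, N m; "tool_pos": TCP position; "tcp_rot": TCP orientation; "contact_force": force on the tool from outside, world axes, zero at the start; "moment": the same for the moment, N m; "grip_width": finger opening in mm; "finger_force": force on a finger pad.
Only numpy, scipy, OpenCV 4.12 (cv2) and the standard library are available. Lean on these libraries where they do the work, as an engineer would, in place of code of your own. Each camera call takes 0.05 s, during which the arm holds its last target. There are 200 camera calls.

### The job

The tube incubator has been left with its tray out and its lid up: with the fingertips, gently push the tray fully home, then push the lid down until it is fully shut, and then press the green start button on the control box and let it go. Do not touch the tubes or press the red button, pick nothing up, and leave the control box and the other things on the bench where they stand.

Things in the scene. Friction and masses are not known exactly. Their poses are not given: they have to be found in the camera images.
- incubator: white tube incubator housing, fixed to the table, 180 mm deep (x), 220 mm wide (y), 100 mm high, open at the top and front. Origin: centre of its underside, on the table. Its own x axis points away from its front to its back; it may be turned up to 0.2 rad about the vertical. Nothing of it can be lifted.
- tray (a joint): how far the tube tray stands out of the front of the incubator, in m: 0 fully home (stopped there), up to 0.100. It slides along the incubator's own x axis (home is towards +x) with about 2.5 N of friction and stays where left.
- tray_front (a point): middle of the top edge of the outer face of the tray's grey front plate. The plate is 220 mm wide, 14 mm thick, from 16 to 90 mm above the table, with a blue bar on its face; this point is at z = 90 mm. With the tray home, the outer face stands 14 mm in front of the housing, 104 mm from the incubator's origin.
- tubes: blue block with fifteen capped glass tubes, built into the tray behind its front plate (10 mm gap, tops at 87 mm above the table, lower than the plate). Not to be touched. Same origin and axes as the tray: with the tray home, 16 mm above the incubator's origin.
- lid (a joint): opening angle of the lid, rad: 0 shut, starts half open at 0.8 to 1.1; hinged along the back top edge of the housing. A stiff hinge: it stays where left, and takes about 3 N at the free edge to push down.
- lid_hinge (a point): middle of the hinge line, on the incubator's own y axis direction, 82 mm behind the incubator's origin and 100 mm above the table. The lid frame: at angle a, the lid runs from here 172 mm along (-cos a, sin a) in the incubator's x, z.
- lid_edge (a point): middle of the free front edge of the lid's upper face (172 mm from the hinge). Lid: white frame with an amber window, 220 mm wide, 10 mm thick, its upper face 11 mm off the hinge line; a blue bar marks the 50 mm wide solid strip along the free edge, where it is to be pushed. When open, the upper face looks up and towards the back. Shut, the upper face is 111 mm above the table.
- timer: loose grey control box, 90 mm (x) by 130 mm (y), 30 mm high, 0.8 kg, with the green start and the red stop button on top, 68 mm apart. Origin: centre of its underside. It stands left or right in front of the incubator.
- start_top (a point): centre of the top of the green start button (28 mm across, 52 mm above the table, in a black ring 44 mm across whose top is at 42 mm) on the control box; pressed straight down, by the fingertips
- start (a joint): travel of the green start button, m: 0 released, 0.006 fully down (4 N); it springs back
- stop_top (a point): centre of the top of the red stop button, the same as the green one
- stop (a joint): travel of the red stop button, m: 0 released, 0.006 fully down; to be left alone
- swab_jar: bystander, loose: clear round jar, 90 mm across, 95 mm tall; origin at the centre of its underside
- amber_bottle: bystander, loose: small amber bottle with a black cap, 44 mm across, 85 mm tall; origin at the centre of its underside
- marker: bystander, loose: black marker pen with a blue end, 125 mm long, 18 mm thick, lying on the table; origin at the centre of its underside
- blue_rack: bystander, loose: blue 100 x 150 mm block rack with two orange balls, 62 mm tall; origin at the centre of its underside
- rod_jar: bystander, loose: amber glass jar 90 mm across and 105 mm tall, with clear rods standing in it up to 170 mm; origin at the centre of its underside
Mind the look-alikes: they are no part of the job. Several things look just like the timer: the one meant starts farthest from the robot's base.

How it is judged (in metres and radians):
On the way, in this order (a step that is already met when the one before it is completed fails the run):
1. the tray is pushed fully home while the lid is still up (value of joint tray below 0.004 m and value of joint lid above 0.5 rad), for 0.2 s.
2. the lid is pushed shut over the tray (value of joint tray below 0.004 m and value of joint lid below 0.04 rad), for 0.2 s.
3. with tray and lid shut, the green button is pressed by the fingers (all of step 2 and value of joint start above 0.004 m and contact force between the fingers and timer above 0.5 N), for 0.05 s.
At the end, for the whole second after the job is handed in: tray within 4 mm of home, lid within 0.04 rad of shut, green button pressed and come back up, red button up, control box and all other loose things within 25 mm of where they stood and the box flat on the table (all of step 2 and value of joint each of start, stop below 0.002 m and distance of each of timer, swab_jar, amber_bottle, marker, blue_rack, rod_jar from where it was at the start of the episode below 0.025 m and angle between timer's own z axis and vertical below 0.1 rad and linear speed of timer below 0.02 m/s); the robot touches nothing.
It fails at once if the control box is lifted, tipped or shoved more than 25 mm (height (world z) of timer above 0.01 m or angle between timer's own z axis and vertical above 0.2 rad or distance of timer from where it was at the start of the episode above 0.025 m).
It fails at once if the red stop button is pressed (value of joint stop above 0.003 m).
It fails at once if the arm touches the tubes (contact force between any of the arm, the fingers and tubes above 1 N).
It fails at once if the tray is slammed (over 0.5 m/s) or the lid is slammed (over 4 rad/s) (velocity of joint tray below -0.5 m/s or velocity of joint lid below -4 rad/s).
It fails at once if a bystander is moved more than 25 mm, lifted or knocked over (distance of any of swab_jar, amber_bottle, marker, blue_rack, rod_jar from where it was at the start of the episode above 0.025 m or height (world z) of any of swab_jar, amber_bottle, marker, blue_rack, rod_jar above 0.012 m or angle between any of swab_jar, amber_bottle, blue_rack, rod_jar's own z axis and vertical above 0.4 rad).
It also fails if it takes over 58 s, if anything falls off the work surface, if the arm or the gripper's body presses on something with over 40 N, if the wrist force passes 120 N, or if a joint passes its speed limit or range.

## Working session

There is one attempt and no reset: what is moved stays moved. The work goes in short steps, Python scripts to look and compute and a tool call to move; the robot and the scene stay as the last step left them, time stands still between calls to the robot, and variables do not carry over. Pictures are saved under pics/ and viewed, at most 10 in all, crops included, and the job is handed in when it is done.

Besides the shell and the picture viewer there is one more tool, called after ">>>" as name([rows], argument=value, ...), one row to a line, values as JSON. servo_tool: Moves the arm, as the interface text tells. Its arguments: {"type":"object","properties":{"deltas":{"type":"array"},"fingers":{"type":"number"}},"required":["deltas"]}

```bash
mkdir -p pics; python3 - <<'E'
from plant import bot
import cv2
for n in("scene","top"):
    cv2.imwrite(f"pics/{n}0.png",bot.capture(n)[:,:,::-1]); m=bot.camera_model(n); print(n,m)
o=bot.get_obs();print(o["tool_pos"],o["tcp_rot"],o["time"])
E
```

```text
scene {'mtx': array([[437.27000463,   0.        , 317.91917225],
       [  0.        , 437.27000463, 237.91238316],
       [  0.        ,   0.        ,   1.        ]]), 'dist': array([-0.09922417,  0.        ,  0.        ,  0.        ,  0.        ]), 'xyz': array([921.83134555, 468.53847998, 895.68290945]), 'rotation': array([-2.48207447e+00,  1.99119427e-03,  2.45018795e+00])}
top {'mtx': array([[441.14103577,   0.        , 317.52853037],
       [  0.        , 441.14103577, 241.2168682 ],
       [  0.        ,   0.        ,   1.        ]]), 'dist': array([0.00573855, 0.        , 0.        , 0.        , 0.        ]), 'xyz': array([429.29200119,  -6.15463382, 988.82362015]), 'rotation': array([-3.03298767,  0.02269618, -1.55167746])}
[171.83138206 495.69090661 226.12810744] [-3.14023492e+00 -1.73527169e-04  2.80775682e+00] 0.1
```

View pics/scene0.png

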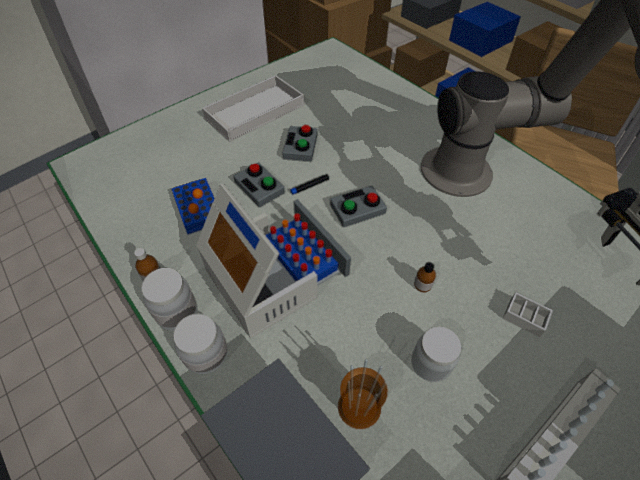

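View pics/top0.png

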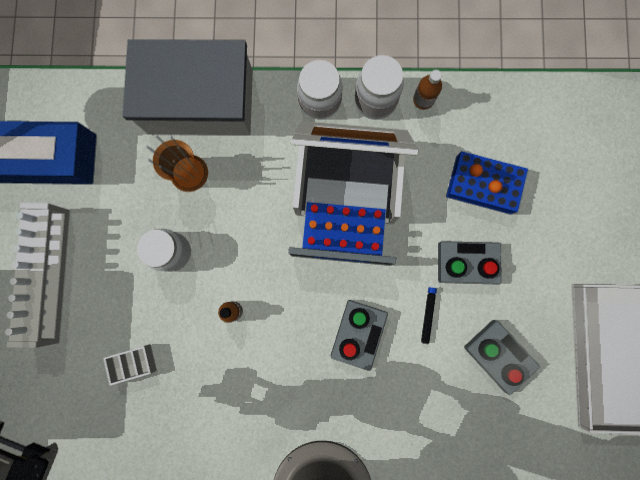

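The three timer look-alikes in the top view are A (470,262), B (360,335) and C (503,357). The base is at about (322,475), so A is farthest and should be the one meant. I'll confirm this in an enlarged crop.

```bash
cat > h.py <<'E'
from plant import bot
import cv2, numpy as np
from scipy.spatial.transform import Rotation as R
def cam(n):
    m=bot.camera_model(n); return m["mtx"],m["dist"],m["xyz"],R.from_euler("xyz",m["rotation"]).as_matrix()
def ray(n,p,z):
    K,d,t,r=cam(n); u=cv2.undistortPoints(np.array([[p]],float),K,d)[0,0]
    v=r@np.array([u[0],u[1],1]); return t+v*(z-t[2])/v[2]
def proj(n,P):
    K,d,t,r=cam(n); return cv2.projectPoints(np.array(P,float).reshape(-1,1,3),cv2.Rodrigues(r.T)[0],-r.T@t,K,d)[0][:,0]
E
python3 - <<'E'
from h import *
i=cv2.imread("pics/top0.png")
cv2.imwrite("pics/crop1.png",cv2.resize(i[115:305,280:530],None,fx=3.2,fy=3.16,interpolation=cv2.INTER_CUBIC))
j=cv2.imread("pics/scene0.png")
cv2.imwrite("pics/crop2.png",cv2.resize(j[150:340,160:410],None,fx=3.2,fy=3.16,interpolation=cv2.INTER_CUBIC))
for p,z in [((457,267),52),((491,268),52),((360,318),52),((491,350),52),((290,252),90),((395,262),90)]: print(p,ray("top",p,z).round(1))
for p,z in [((268,182),52),((255,169),52)]: print(p,ray("scene",p,z).round(1))
E
```

```text
(457, 267) [ 481.3 -277.9   52. ]
(491, 268) [ 480.5 -348.7   52. ]
(360, 318) [371.  -74.9  52. ]
(491, 350) [ 311.6 -344.7   52. ]
(290, 252) [503.8  72.1  90. ]
(395, 262) [ 487.1 -142.1   90. ]
(268, 182) [ 487.8 -271.4   52. ]
(255, 169) [ 485.9 -336.8   52. ]
```

View pics/crop1.png

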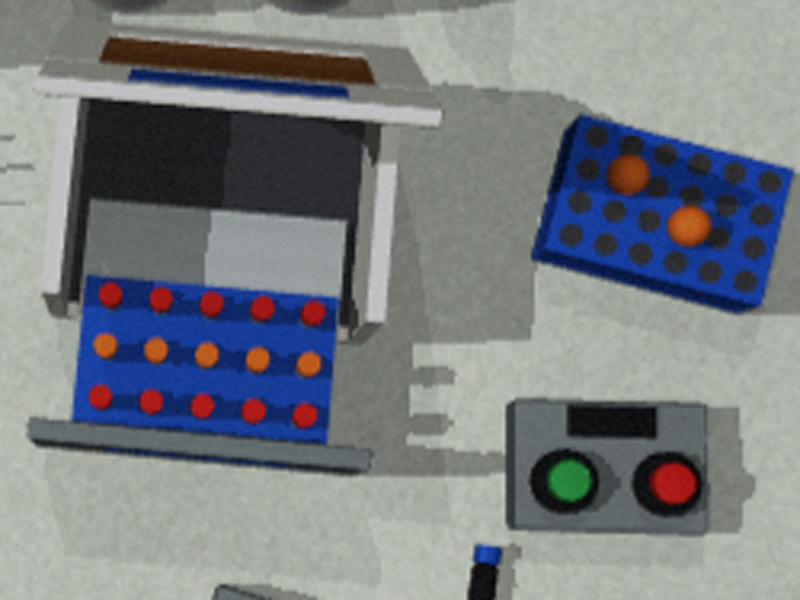

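View pics/crop2.png

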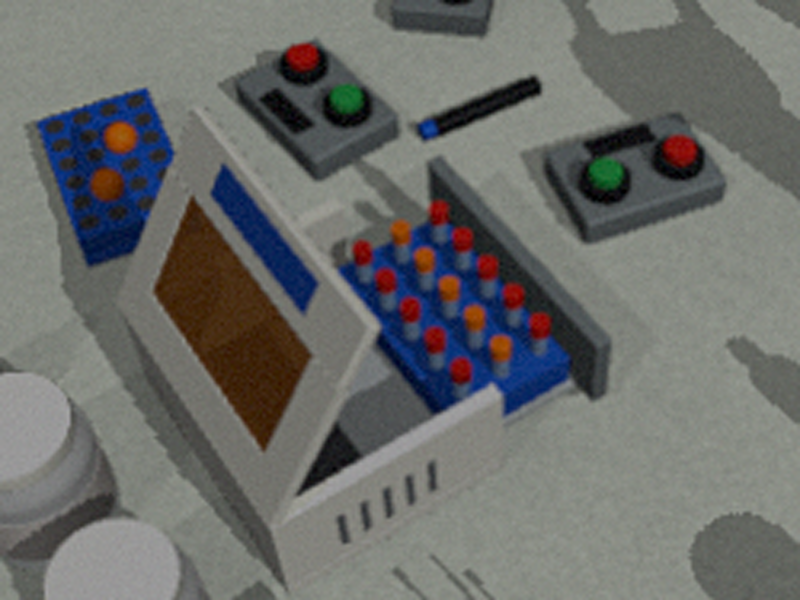

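The crops confirm it: A, with green at about (458,267) and red at (491,268), is the farthest box and stands right in front of the incubator. The marker is near it at (431,290). Next I'll fit the incubator pose from keypoints in both views.

```bash
python3 - <<'E'
from h import *
from scipy.optimize import least_squares
c1=lambda u,v:(280+u/3.2-.34,115+v/3.16-.34); c2=lambda u,v:(160+u/3.2-.34,150+v/3.16-.34)
def lid(a,s,y,h): return (82-s*np.cos(a)+h*np.sin(a),y,100+s*np.sin(a)+h*np.cos(a))
def model(p):
    x,y,w,t,a=p; t*=100;f=-104-t
    L=[(f,110,90),(f,-110,90),(f+14,110,90),(f+14,-110,90),(-90,110,100),(-90,-110,100),lid(a,172,110,11),lid(a,172,-110,11)]
    S=[(-90,110,100),lid(a,172,-110,11),lid(a,172,110,11),(f,110,90)]
    r=R.from_euler("z",w).as_matrix(); o=np.array([x*1000,y*1000,0])
    return np.vstack([proj("top",np.array(L)@r.T+o),proj("scene",np.array(S)@r.T+o)])
obs=np.array([c1(30,438),c1(370,470),c1(33,420),c1(372,450),c1(43,293),c1(385,322),c1(48,63),c1(440,108),c2(500,392),c2(195,108),c2(378,328),c2(607,345)])
s=least_squares(lambda p:(model(p)-obs).ravel(),[.66,-.03,-.08,.6,1.],loss="soft_l1")
print(s.x.round(4)); print((model(s.x)-obs).round(1).tolist())
x,y,w,t,a=s.x; r=R.from_euler("z",w).as_matrix(); o=np.array([x*1000,y*1000,0])
for n,P in dict(tray_front=(-104-t*100,0,90),home=(-104,0,90),lid_edge=lid(a,172,0,11),lid_shut=lid(0,172,0,11)).items(): print(n,(r@P+o).round(1))
def tri(pt,ps):
    return least_squares(lambda P:np.r_[proj("top",P)[0]-pt,proj("scene",P)[0]-ps],[480,-280,52]).x.round(1)
print(tri(c1(570,481),c2(347,98)),tri(c1(675,483),c2(302,56)))
print(R.from_euler("xyz",bot.get_obs()["tcp_rot"]).as_matrix().round(3))
E
```

```text
[ 0.6771 -0.0483 -0.0761  0.8104  1.0216]
[[-0.7, 0.1], [0.6, 0.0], [-1.0, -1.0], [0.5, -0.5], [-0.5, -0.5], [0.3, -0.0], [-3.6, 3.7], [1.7, 0.3], [0.9, 1.0], [-1.1, -0.7], [-2.6, -0.1], [1.9, -2.2]]
tray_front [492.6 -34.2  90. ]
home [573.4 -40.4  90. ]
lid_edge [678.7 -48.4 252.4]
lid_shut [587.4 -41.5 111. ]
[ 481.7 -281.1   46. ] [ 481.6 -349.8   46.4]
[[-0.945  0.328 -0.001]
 [ 0.328  0.945 -0.001]
 [ 0.    -0.001 -1.   ]]
```

>>> servo_tool([
  [[0,0,0],[0,0,-7.4]],
  [[0,0,0],[0,0,-7.4]],
  [[-0.024,-0.036,0],[0,0,0]],
  [[-0.024,-0.036,0],[0,0,0]],
  [[-0.024,-0.036,0],[0,0,0]],
  [[-0.024,-0.036,0],[0,0,0]],
  [[-0.024,-0.036,0],[0,0,0]],
  [[-0.024,-0.036,0],[0,0,0]],
  [[-0.024,-0.036,0],[0,0,0]],
  [[-0.024,-0.036,0],[0,0,0]],
  [[-0.024,-0.036,0],[0,0,0]],
  [[-0.024,-0.036,0],[0,0,0]],
  [[-0.024,-0.036,0],[0,0,0]],
  [[-0.024,-0.036,0],[0,0,0]],
  [[-0.024,-0.036,0],[0,0,0]],
  [[-0.024,-0.036,0],[0,0,0]],
  [[0,0,0],[0,0,0]],
  [[0,0,0],[0,0,0]],
], fingers=0)

```text
time: 2.35
tool_pos: [468.4, -31.5, 226.3]
tcp_rot: [3.141, -0.001, 3.066]
contact_force: [0.6, -0.6, -0.6]
grip_width: 0.3
finger_force: 0.0
```

>>> servo_tool([
  [[0,0,0.033],[0,0,0]],
  [[0,0,0.033],[0,0,0]],
  [[0,0,0.033],[0,0,0]],
  [[0,0,0.033],[0,0,0]],
  [[0,0,0.033],[0,0,0]],
  [[0,0,0],[0,0,0]],
  [[-0.008,0,0],[0,0,0]],
  [[-0.008,0,0],[0,0,0]],
  [[-0.008,0,0],[0,0,0]],
  [[-0.008,0,0],[0,0,0]],
  [[-0.008,0,0],[0,0,0]],
  [[-0.008,0,0],[0,0,0]],
])

```text
time: 3.85
tool_pos: [517.4, -35.6, 61.7]
tcp_rot: [3.142, -0.0, 3.066]
contact_force: [-3.1, 0.6, 1.5]
grip_width: 0.4
finger_force: 1.6
```

>>> servo_tool([
  [[-0.008,0,0],[0,0,0]],
  [[-0.008,0,0],[0,0,0]],
  [[-0.008,0,0],[0,0,0]],
  [[-0.008,0,0],[0,0,0]],
  [[-0.005,0,0],[0,0,0]],
  [[0,0,0],[0,0,0]],
])

```text
time: 4.6
tool_pos: [554.6, -38.2, 61.7]
tcp_rot: [3.141, 0.001, 3.066]
contact_force: [-0.4, 0.5, -0.4]
grip_width: 0.4
finger_force: 0.0
```

>>> servo_tool([
  [[-0.003,0,0],[0,0,0]],
  [[-0.003,0,0],[0,0,0]],
  [[-0.002,0,0],[0,0,0]],
])

```text
time: 4.97
tool_pos: [561.3, -38.7, 61.6]
tcp_rot: [3.141, -0.001, 3.066]
contact_force: [-8.6, 0.9, 8.6]
grip_width: 0.2
finger_force: 4.7
```

>>> servo_tool([
  [[-0.002,0,0],[0,0,0]],
  [[-0.002,0,0],[0,0,0]],
])

```text
time: 5.22
tool_pos: [561.2, -38.7, 61.6]
tcp_rot: [3.141, -0.011, 3.067]
contact_force: [-23.8, 0.3, 17.4]
grip_width: 0.1
finger_force: 11.8
```

The tray is against its stop: the TCP has stalled and the force has risen. I'll back off, rise, and go over the lid edge to its back.

>>> servo_tool([
  [[0,0,0],[0,0,0]],
  [[0,0,0],[0,0,0]],
  [[0.015,0,0],[0,0,0]],
  [[0.02,0,0],[0,0,0]],
  [[0.02,0,0],[0,0,0]],
  [[0,0,-0.028],[0,0,0]],
  [[0,0,-0.028],[0,0,0]],
  [[0,0,-0.028],[0,0,0]],
  [[0,0,-0.028],[0,0,0]],
  [[0,0,-0.028],[0,0,0]],
  [[0,0,-0.028],[0,0,0]],
  [[0,0,-0.028],[0,0,0]],
  [[0,0,-0.028],[0,0,0]],
  [[0,0,0],[0,0,0]],
  [[0,0,0],[0,0,0]],
])

```text
time: 7.1
tool_pos: [510.8, -34.9, 284.9]
tcp_rot: [3.141, -0.001, 3.066]
contact_force: [0.2, 0.4, 0.2]
grip_width: 0.4
finger_force: 0.0
```

```bash
python3 - <<'E'
from h import *
i=bot.capture("scene")[:,:,::-1]
cv2.imwrite("pics/crop3.png",cv2.resize(i[100:340,160:480],None,fx=2.5,fy=2.5,interpolation=cv2.INTER_CUBIC))
print(bot.get_obs()["tool_pos"])
E
```

```text
[510.56747394 -34.93262028 284.52805889]
```

View pics/crop3.png

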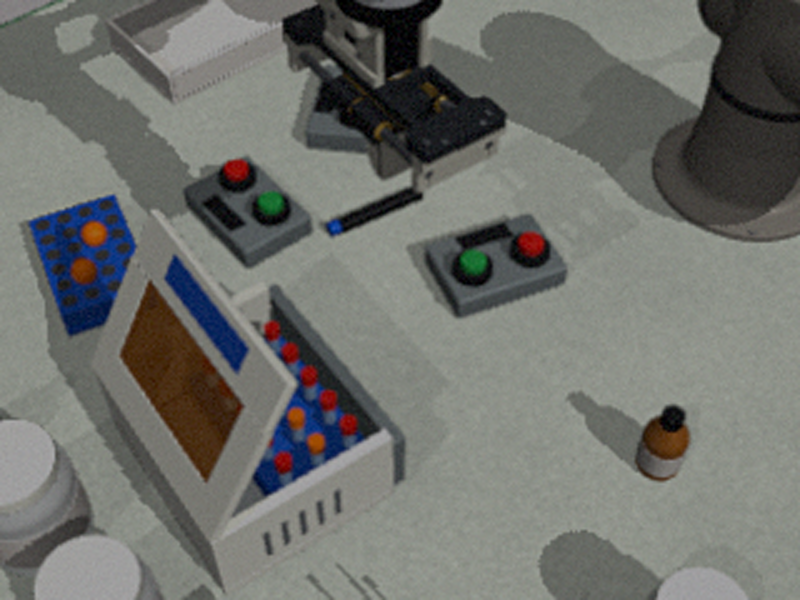

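The picture shows the tray plate flush against the housing, at about (340,400) in the crop, and the lid still up. Now I'll go over the lid edge.

>>> servo_tool([
  [[-0.024,0,0],[0,0,0]],
  [[-0.024,0,0],[0,0,0]],
  [[-0.024,0,0],[0,0,0]],
  [[-0.024,0,0],[0,0,0]],
  [[-0.024,0,0],[0,0,0]],
  [[-0.024,0,0],[0,0,0]],
  [[-0.024,0,0],[0,0,0]],
  [[-0.024,0,0],[0,0,0]],
  [[-0.024,0,0],[0,0,0]],
  [[0,0,0],[0,0,0]],
  [[0,0,0],[0,0,0]],
])

```text
time: 8.52
tool_pos: [725.7, -51.2, 284.6]
tcp_rot: [3.141, -0.002, 3.066]
contact_force: [0.1, -1.0, -0.4]
grip_width: 0.7
finger_force: 0.0
```

```bash
python3 - <<'E'
from h import *
p=bot.get_obs()["tool_pos"];r=R.from_euler("z",-.0761).as_matrix();print(p,r.T@(p-[677.1,-48.3,0]))
for a in np.arange(1.1,-.01,-.1): print(round(a,2),(82-147*np.cos(a)+11*np.sin(a)+9.5).round(1),(100+147*np.sin(a)+11*np.cos(a)).round(1))
E
```

```text
[725.73909401 -51.21336822 284.55041055] [ 48.71981575   0.79292713 284.55041055]
1.1 34.6 236.0
1.0 21.3 229.6
0.9 8.7 222.0
0.8 -3.0 213.1
0.7 -13.8 203.1
0.6 -23.6 192.1
0.5 -32.2 180.1
0.4 -39.6 167.4
0.3 -45.7 154.0
0.2 -50.4 140.0
0.1 -53.7 125.6
-0.0 -55.5 111.0
```

>>> servo_tool([
  [[0,0,0.012],[0,0,0]],
  [[0,0,0.012],[0,0,0]],
  [[0,0,0.012],[0,0,0]],
  [[0,0,0.012],[0,0,0]],
  [[0.01,0,0],[0,0,0]],
  [[0.01,0,0],[0,0,0]],
  [[0.0037,0,0.0032],[0,0,0]],
  [[0.0037,0,0.0032],[0,0,0]],
  [[0.0063,0,0.0038],[0,0,0]],
  [[0.0063,0,0.0038],[0,0,0]],
  [[0.0059,0,0.0044],[0,0,0]],
  [[0.0059,0,0.0044],[0,0,0]],
])

```text
time: 10.02
tool_pos: [674.2, -47.4, 214.6]
tcp_rot: [3.141, 0.0, 3.066]
contact_force: [2.3, -0.1, 1.5]
grip_width: 0.8
finger_force: 1.4
```

>>> servo_tool([
  [[0.0054,0,0.005],[0,0,0]],
  [[0.0054,0,0.005],[0,0,0]],
  [[0.0049,0,0.0055],[0,0,0]],
  [[0.0049,0,0.0055],[0,0,0]],
  [[0.0043,0,0.006],[0,0,0]],
  [[0.0043,0,0.006],[0,0,0]],
  [[0.0037,0,0.0064],[0,0,0]],
  [[0.0037,0,0.0064],[0,0,0]],
  [[0.003,0,0.0067],[0,0,0]],
  [[0.003,0,0.0067],[0,0,0]],
])

```text
time: 11.28
tool_pos: [631.9, -44.2, 155.2]
tcp_rot: [3.141, -0.0, 3.066]
contact_force: [-0.8, 0.1, 2.1]
grip_width: 0.4
finger_force: 1.2
```

>>> servo_tool([
  [[0.0024,0,0.007],[0,0,0]],
  [[0.0024,0,0.007],[0,0,0]],
  [[0.0016,0,0.0072],[0,0,0]],
  [[0.0016,0,0.0072],[0,0,0]],
  [[0.0009,0,0.006],[0,0,0]],
  [[0,0,0.004],[0,0,0]],
  [[0,0,0.003],[0,0,0]],
  [[0,0,0],[0,0,0]],
])

```text
time: 12.28
tool_pos: [623.5, -43.5, 114.0]
tcp_rot: [3.141, 0.0, 3.066]
contact_force: [-0.2, 0.8, 0.2]
grip_width: 0.6
finger_force: 0.0
```

>>> servo_tool([
  [[0,0,0.002],[0,0,0]],
  [[0,0,0.002],[0,0,0]],
  [[0,0,0.002],[0,0,0]],
  [[0,0,0],[0,0,0]],
  [[0,0,0],[0,0,0]],
])

```text
time: 12.9
tool_pos: [623.6, -43.6, 111.1]
tcp_rot: [-3.141, 0.002, 3.066]
contact_force: [-7.2, 1.8, 17.0]
grip_width: 0.2
finger_force: 8.6
```

>>> servo_tool([
  [[0,0,-0.02],[0,0,0]],
  [[0,0,-0.02],[0,0,0]],
  [[0,0,-0.02],[0,0,0]],
  [[0.0155,-0.0308,0],[0,0,0]],
  [[0.0155,-0.0308,0],[0,0,0]],
  [[0.0155,-0.0308,0],[0,0,0]],
  [[0.0155,-0.0308,0],[0,0,0]],
  [[0.0155,-0.0308,0],[0,0,0]],
  [[0.0155,-0.0308,0],[0,0,0]],
  [[0.0155,-0.0308,0],[0,0,0]],
  [[0.0155,-0.0308,0],[0,0,0]],
  [[0,0,0.03],[0,0,0]],
  [[0,0,0.03],[0,0,0]],
  [[0,0,0.025],[0,0,0]],
  [[0,0,0],[0,0,0]],
  [[0,0,0],[0,0,0]],
])

```text
time: 14.9
tool_pos: [481.6, -280.3, 84.2]
tcp_rot: [-3.141, 0.001, 3.066]
contact_force: [-0.1, 0.1, -0.3]
grip_width: 0.5
finger_force: 0.0
```

```bash
python3 - <<'E'
from h import *
print(bot.get_obs()["tool_pos"])
i=bot.capture("scene")[:,:,::-1]
cv2.imwrite("pics/crop4.png",cv2.resize(i[120:320,160:420],None,fx=3,fy=3,interpolation=cv2.INTER_CUBIC))
E
```

```text
[ 481.64988049 -280.2548235    84.21114444]
```

View pics/crop4.png

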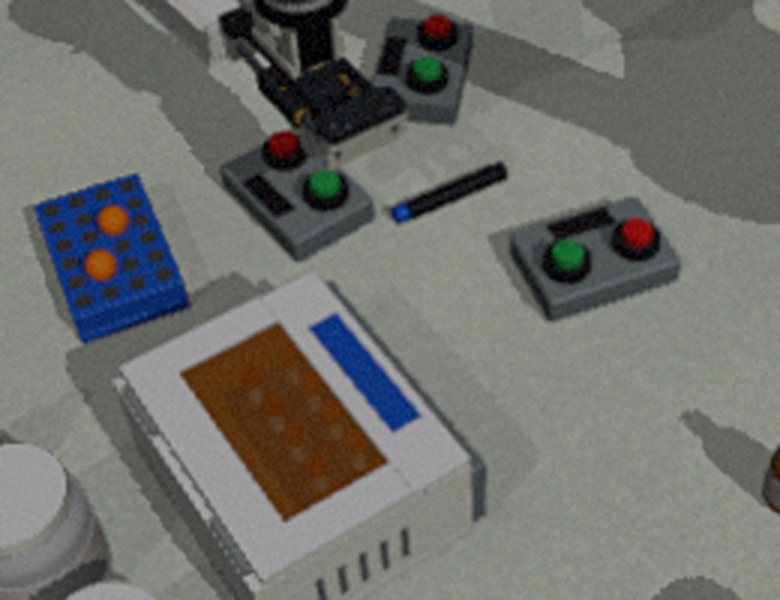

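The lid is shut and the tray is home. The gripper shows just above and behind the green button at (325,185), but I can't make out the fingertips clearly. I'll check where the TCP projects.

```bash
python3 - <<'E'
from h import *
p=proj("scene",[[481.6,-280.3,84.2],[481.6,-280.3,130],[481.6,-280.3,52],[481.6,-348,52]]); print((p-[160,120])*3)
i=bot.capture("top")[:,:,::-1]
cv2.imwrite("pics/crop5.png",cv2.resize(i[200:330,400:560],None,fx=4,fy=4,interpolation=cv2.INTER_CUBIC))
print((proj("top",[[481.6,-280.3,84.2],[481.6,-280.3,52]])-[400,200])*4)
E
```

```text
[[320.63754362 151.7805541 ]
 [315.80415999 113.14574607]
 [323.88104254 177.60374975]
 [282.03150537 138.62166457]]
[[251.27585204 264.30853739]
 [232.64283334 267.50772465]]
```

View pics/crop5.png

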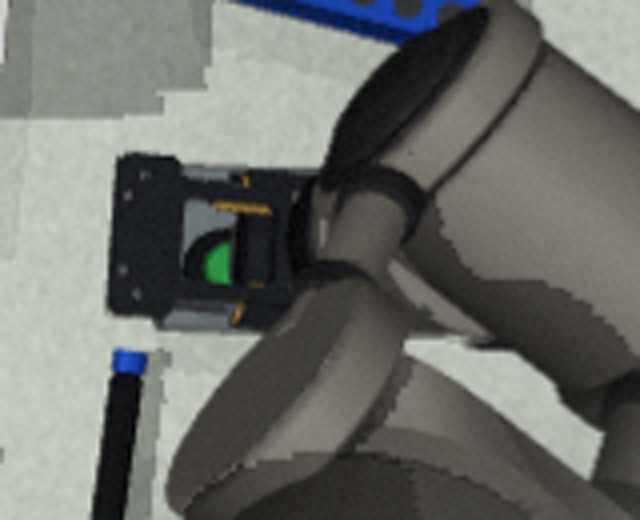

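The TCP projects onto the green button in both views, at (324,178) in the scene crop and (233,267) in the top crop. Pressing now.

>>> servo_tool([
  [[0,0,0.01],[0,0,0]],
  [[0,0,0.01],[0,0,0]],
  [[0,0,0.008],[0,0,0]],
  [[0,0,0.003],[0,0,0]],
  [[0,0,0.002],[0,0,0]],
  [[0,0,0.002],[0,0,0]],
  [[0,0,0.001],[0,0,0]],
  [[0,0,0],[0,0,0]],
])

```text
time: 16.0
tool_pos: [481.0, -279.8, 47.4]
tcp_rot: [3.141, -0.0, 3.066]
contact_force: [-0.9, 1.3, 3.1]
grip_width: 0.3
finger_force: 1.6
```

>>> servo_tool([
  [[0,0,0.001],[0,0,0]],
  [[0,0,0.001],[0,0,0]],
  [[0,0,0.001],[0,0,0]],
  [[0,0,0],[0,0,0]],
  [[0,0,0],[0,0,0]],
])

```text
time: 16.62
tool_pos: [481.2, -279.9, 46.0]
tcp_rot: [-3.141, 0.001, 3.066]
contact_force: [-6.2, 4.2, 16.5]
grip_width: 0.4
finger_force: 8.4
```

The button is fully down (46.0 mm, at its stop). I'll let go and rise.

>>> servo_tool([
  [[0,0,-0.008],[0,0,0]],
  [[0,0,-0.02],[0,0,0]],
  [[0,0,-0.03],[0,0,0]],
  [[0,0,-0.03],[0,0,0]],
  [[0,0,-0.03],[0,0,0]],
  [[0,0,0],[0,0,0]],
  [[0,0,0],[0,0,0]],
  [[0,0,0],[0,0,0]],
  [[0,0,0],[0,0,0]],
])

```text
time: 17.75
tool_pos: [480.8, -279.6, 161.3]
tcp_rot: [3.141, -0.001, 3.066]
contact_force: [0.7, -0.4, -0.2]
grip_width: 0.8
finger_force: 0.0
```

```bash
python3 - <<'E'
from h import *
i=bot.capture("scene")[:,:,::-1]
cv2.imwrite("pics/crop6.png",cv2.resize(i[120:320,160:420],None,fx=3,fy=3,interpolation=cv2.INTER_CUBIC))
E
```

```text
(no output)
```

View pics/crop6.png

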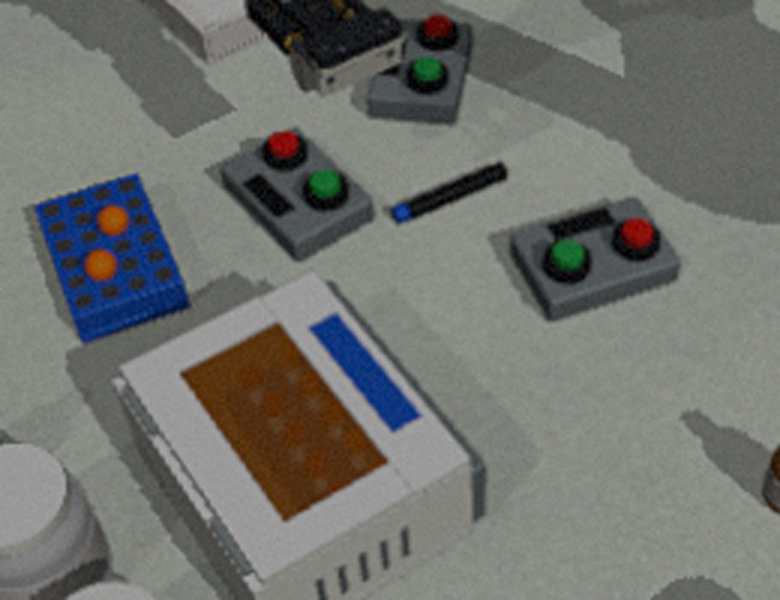

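The lid and tray are shut, the box hasn't moved (green button still at (325,185)), and the gripper is clear.

```bash
python3 -c "
from plant import bot
print(bot.close_job())"
```

```text
the job is handed in; nothing more can be done
None
```

The tray is home, the lid is shut, and the green start button was pressed and let go; the final picture shows the control box where it stood, and the job is handed in, with no verdict returned.

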